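# Couple the grease gun to a tilted bearing nipple and hold it pumped in

### The job

Take the small push-type grease gun out of its stand, bring it in line with the tilted grease nipple of the bearing block and press its coupler squarely onto the nipple until it snaps home. Then keep pushing along the nipple until the gun's sprung nose has gone in by well over half of its 16 mm stroke, and finish while still gripping the gun and holding it pressed in like that. Do not force the nipple over to another angle, push with no more than moderate force, and leave the other things on the table where they are.

Things in the scene. Friction and masses are not known exactly. Their poses are not given: they have to be found in the camera images.
- grease_gun: Push-type grease gun, loose, 0.25 to 0.35 kg, 128 mm long, standing coupler-down in its stand. Origin on its axis in the plane of the coupler's mouth (nose fully out), z from mouth to grip. Up from the mouth: steel coupler to 35 mm (36 mm wide at the mouth, 27 above), 18 mm rod, aluminium collar 35 mm wide at 55 to 64, barrel 30 mm wide to 84, black square grip to 124, button to 128 mm.
- gun_grip (a point): Centre of the gun's black square grip (26 x 26 mm, 40 mm long, flat faces across its x and y axes), 104 mm from the mouth on the gun's axis; axes as the gun's
- gun_mouth (a point): Centre of the coupler's open mouth, on the sliding nose; z points into the coupler, towards the grip. Inside, a funnel 28 mm wide narrows in 12 mm to a 19 mm bore whose floor is 30 mm deep. Four sprung balls 14 mm deep snap behind the nipple's head: they meet it with the tip 15 mm in and resist with up to about 10 N at 17 mm; past 20 mm they pull the coupler on. Fully home the tip is 30 mm in.
- gun_nose (a joint): how far the nose with the coupler is pushed into the gun against its spring, 0 (fully out) to 0.016 m (fully in). The spring pushes with 9 N at first and 0.4 N more per mm (15.4 N fully in).
- gun_stand: fixed round aluminium stand, 84 mm across and 48 mm tall, with an upright bore 44 mm wide whose floor is 8 mm above the table; the gun's mouth stands on that floor and the grip's centre is then 112 mm above the table. Origin at the centre of the underside.
- bearing_block: Fixed grey bearing block: foot 66 x 112 x 10 mm, two round cheeks 62 mm across, a short shaft along its y axis 58 mm above the table. Origin at the centre of the underside. The nipple stands on a dark steel barrel between the cheeks and leans to the block's -x side, 15 to 34 degrees from upright, different each time; the barrel is clamped and slips only if forced.
- nipple_tip (a point): top of the grease nipple: a steel ball head 16 mm across on a neck 9 mm thick that stands 40 mm out of the barrel (a 17 mm hexagon covers its lowest 7 mm), 66 mm from the shaft's axis. The z axis points out of the nipple along its own axis.
- jar: bystander: clear screw-top jar, 70 x 70 x 86 mm, origin under its centre
- wax_pot: bystander: small pot with a pale lid, 59 x 59 x 40 mm, origin under its centre
- findings_tin: bystander: white lidded box, 60 x 90 x 25 mm, origin under its centre
- bench_block: bystander: flat grey steel block, 64 x 64 x 16 mm, origin under its centre

How it is judged:
On the way, in this order (a step that is already met when the one before it is completed fails the run):
1. the gun is lifted clear of its stand in the gripper (z of gun_mouth in the frame of gun_stand above 0.055 m and contact force between the fingers and grease_gun above 1 N), for 0.1 s.
2. the coupler has snapped onto the nipple, squarely (z of nipple_tip in the frame of gun_mouth above 0.026 m and distance between nipple_tip and gun_mouth below 0.034 m and angle between the z axis of nipple_tip and the z axis of gun_mouth, either way round below 0.16 rad), for 0.05 s.
At the end, for the whole second after the job is handed in: The coupler sits snapped on the nipple (tip at least 26 mm inside the mouth), within 0.16 rad of the nipple's axis; the nose is pushed in more than 8 mm and presses on the nipple with more than 6 N; the fingers still grip the gun, which is at rest (all of step 2 and value of joint gun_nose above 0.008 m and contact force between grease_gun and bearing_block above 6 N and contact force between the fingers and grease_gun above 2 N and linear speed of grease_gun below 0.02 m/s); the arm keeps its last pose, push and grip.
It fails at once if the nipple was forced over to another angle (its tip moved more than 8 mm) (distance of nipple_tip from where it was at the start of the episode above 0.008 m).
It fails at once if the gun was pushed on the bearing block with more than 60 N (contact force between grease_gun and bearing_block above 60 N).
It fails at once if a bystander was moved more than 30 mm (distance of any of jar, wax_pot, findings_tin, bench_block from where it was at the start of the episode above 0.03 m).
It also fails if it takes over 58 s, if anything falls off the work surface, if the arm or the gripper's body presses on something with over 40 N, if the wrist force passes 120 N, or if a joint passes its speed limit or range.

### The arm

A 7-joint arm with a two-finger parallel gripper is mounted at the origin on a cart in front of the work surface, level with it; the furniture and walls round the work are solid. World frame = base frame: x ahead of the robot, y to its left, z up, the work surface at z = 0. Lengths are in m, angles in rad, forces in N, time in s.
With the tool pointing down it reaches from about 0.425 to 0.825 m from the base axis. Payload 3.6 kg.
Tool frame: the origin (TCP) lies where the fingers leave the gripper's body, on its centre line; the fingertips stand 73 mm ahead of it and the grasp point (between the pads) lies 54 mm ahead of it; x points along the fingers, y is the direction in which the jaws open and shut, and the axes are right-handed (so a half turn about x gives the same grasp; the last joint's range is limited). The gripper opens to 85 mm and grips with 20 to 120 N. Pads are 22 mm wide; open, the fingers measure 114 mm over their backs; the gripper's body (76 mm by 85 mm) begins 54 mm behind the grasp point. The pads swing forward as they close: fully open they stand 13 mm farther back than shut.
Start: joints at [-1.181, 0.615, -0.013, 1.423, 0.008, 1.103, -0.04], TCP at [0.263, 0.595, 0.304] pointing down, gripper open.
Joint ranges: [-3.12, 3.12], [-0.3, 2.06], [-1.34, 1.32], [0.26, 2.42], [-1.36, 4.5], [0.01, 1.98], [-2.84, 2.84]. Speed limits (rad/s): [2.79, 2.79, 3.14, 3.14, 3.14, 3.14, 3.14].

### API

Orientations are given as a unit quaternion [x, y, z, w].
In Python, from station import arm, snapshot, camera_info, ticket gives the robot as it stands. Calls block until the motion is done:
- arm.movep(position, orientation): joint-space move of the TCP to a pose.
- arm.line_to(position, velocity=0.15, ori=None): straight line of the TCP; ori=None keeps the orientation; velocity is the mean speed in m/s.
- arm.move_j(angles): joint-space move.
- arm.move_gripper(opening, effort=None): opening from 0.0 (shut) to 1.0 (fully open); effort is the grip in N (None keeps the last); returns when the fingers have stopped.
- arm.pause(seconds).
- arm.ik(position, orientation): joint angles nearest the present ones, or None.
- snapshot(name): name is "scene" or "top" or "wrist"; returns the picture (420x560x3 uint8, blue, green, red); there is no depth.
- camera_info(name): a dict with "fx", "fy", "cx", "cy" (pixels), "dist_coeffs" ([k1, k2, p1, p2, k3] as OpenCV has them; the pictures are not rectified), "R" (3x3) and "t" (3): a world point X has camera coordinates R X + t; the wrist camera has in their place "T_tool_cam" (4x4, takes a point from camera to tool coordinates, whose origin is the TCP and whose axes are the tool frame's). Camera axes: x right, y down, z forward; pixel columns grow to the right and rows downward; lengths in m; the calibration is good to about 2 mm. A picture is of the moment at which its call begins: read the wrist's pose just before it. camera_info takes no time and is no camera call.
A pose or a line that the arm cannot do raises arm.MotionError and nothing moves.
- ticket.finish_job(): hands the job in, once; it reports no verdict.
Readings, each from a call of its own:
- arm.read_time(): time.
- arm.read_joint_positions(): joint angles.
- arm.read_dq(): joint speeds.
- arm.read_effort(): joint torques, N m.
- arm.read_tool_pos(): TCP position.
- arm.read_eef_rot(): TCP orientation.
- arm.read_ft_force(): force on the tool from outside, world axes, zero at the start.
- arm.read_wrist_torque(): the same for the moment, N m.
- arm.read_opening(): opening from 0.0 (shut) to 1.0 (fully open).
Only numpy, scipy, OpenCV 4.12 (cv2) and the standard library are available. Lean on these libraries where they do the work, as an engineer would, in place of code of your own. Each camera call takes 0.05 s, during which the arm holds its last target.

## Working session

There is one attempt and no reset: what is moved stays moved. The work goes in short steps, each a Python script; the robot and the scene stay as the last script left them, time stands still between calls to the robot, and variables do not carry over. Pictures are saved under pics/ and viewed, and the job is handed in when it is done.

```bash
ls; mkdir -p pics
python3 - <<'E'
from station import arm,snapshot,camera_info,ticket
import cv2
for n in ["scene","top","wrist"]:
    cv2.imwrite(f"pics/{n}0.png",snapshot(n)); print(n,camera_info(n))
print(arm.read_time(),arm.read_tool_pos(),arm.read_eef_rot(),arm.read_ft_force())
E
```

```text
pics
scene {'fx': 526.945474174025, 'fy': 526.945474174025, 'cx': 274.9258176480215, 'cy': 209.26931679308868, 'dist_coeffs': array([-0.0219147,  0.       ,  0.       ,  0.       ,  0.       ]), 'R': array([[ 0.48760918, -0.87305472,  0.00356938],
       [-0.42075292, -0.23857274, -0.87524284],
       [ 0.76498645,  0.42527461, -0.48367059]]), 't': array([-0.26454768,  0.29891491,  1.04234247])}
top {'fx': 380.1427991949017, 'fy': 380.1427991949017, 'cx': 281.7202674603399, 'cy': 209.8179319529529, 'dist_coeffs': array([-0.03030094,  0.        ,  0.        ,  0.        ,  0.        ]), 'R': array([[-0.00505868, -0.99998265, -0.00301917],
       [-0.99869467,  0.00520558, -0.05081194],
       [ 0.05082677,  0.00275819, -0.99870368]]), 't': array([-0.00370604,  0.53749455,  1.0127287 ])}
wrist {'fx': 294.27344774136134, 'fy': 294.27344774136134, 'cx': 278.59322817375335, 'cy': 210.72281678560677, 'dist_coeffs': array([-0.0414793,  0.       ,  0.       ,  0.       ,  0.       ]), 'T_tool_cam': array([[-5.96455608e-04, -3.05429238e-01,  9.52214590e-01,
        -7.01160122e-02],
       [ 9.99999801e-01, -3.79980432e-04,  5.04506400e-04,
         1.39058823e-03],
       [ 2.07731906e-04,  9.52214701e-01,  3.05429404e-01,
        -7.73586023e-02],
       [ 0.00000000e+00,  0.00000000e+00,  0.00000000e+00,
         1.00000000e+00]])}
0.15 [0.2623294  0.59422442 0.30297347] [ 0.14519755  0.69203929 -0.14662187  0.6917379 ] [-0.13853411  0.17779548  0.12812915]
```

View pics/scene0.png

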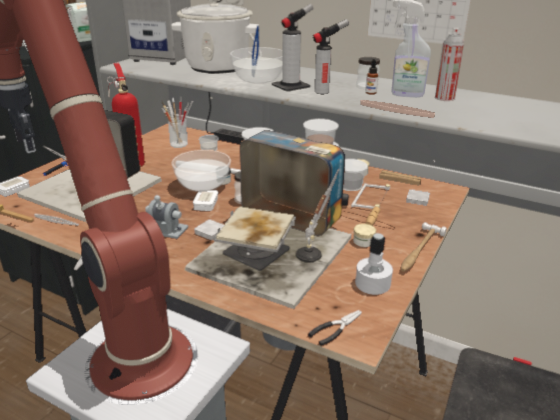

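View pics/top0.png

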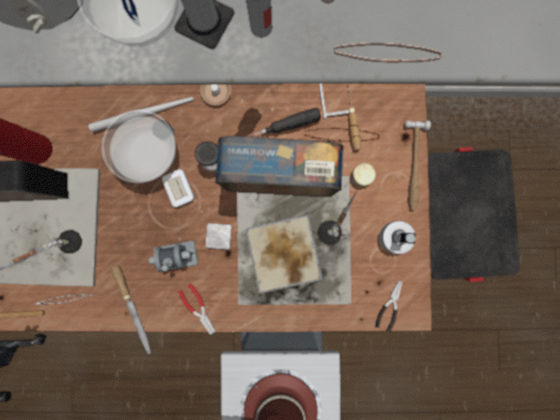

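View pics/wrist0.png

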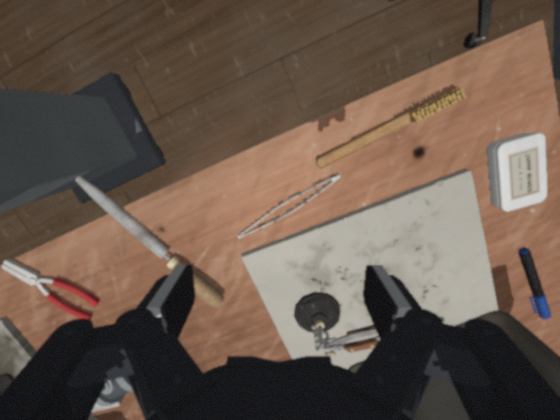

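```bash
cat > h.py <<'E'
import numpy as np,cv2
from station import arm,snapshot,camera_info,ticket
from scipy.spatial.transform import Rotation as R
def ray(n,uv,pose=None):
    c=camera_info(n); K=np.array([[c['fx'],0,c['cx']],[0,c['fy'],c['cy']],[0,0,1]])
    p=cv2.undistortPoints(np.array([[uv]],float),K,c['dist_coeffs'])[0,0]
    d=np.array([p[0],p[1],1.])
    if n=='wrist':
        T=pose@c['T_tool_cam']; o=T[:3,3]; d=T[:3,:3]@d
    else:
        o=-c['R'].T@c['t']; d=c['R'].T@d
    return o,d/np.linalg.norm(d)
def atz(n,uv,z,pose=None):
    o,d=ray(n,uv,pose); return o+d*(z-o[2])/d[2]
def proj(n,X,pose=None):
    c=camera_info(n); K=np.array([[c['fx'],0,c['cx']],[0,c['fy'],c['cy']],[0,0,1]])
    if n=='wrist':
        T=np.linalg.inv(pose@c['T_tool_cam']); r,t=T[:3,:3],T[:3,3]
    else: r,t=c['R'],c['t']
    return cv2.projectPoints(np.atleast_2d(np.array(X,float)),cv2.Rodrigues(r)[0],t,K,c['dist_coeffs'])[0][:,0]
def tri(rays):
    A=np.zeros((3,3));b=np.zeros(3)
    for o,d in rays:
        P=np.eye(3)-np.outer(d,d);A+=P;b+=P@o
    X=np.linalg.solve(A,b); return X,[np.linalg.norm((np.eye(3)-np.outer(d,d))@(X-o)) for o,d in rays]
def pose():
    T=np.eye(4);T[:3,3]=arm.read_tool_pos();T[:3,:3]=R.from_quat(arm.read_eef_rot()).as_matrix();return T
def crop(im,x,y,w,h,s,name):
    c=im[y:y+h,x:x+w]; cv2.imwrite(name,cv2.resize(c,None,fx=s,fy=s,interpolation=cv2.INTER_CUBIC))
E
python3 - <<'E'
from h import *
t=cv2.imread('pics/top0.png');s=cv2.imread('pics/scene0.png')
a=cv2.resize(t[200:280,360:440],None,fx=5,fy=5,interpolation=2)
b=cv2.resize(t[220:300,140:220],None,fx=5,fy=5,interpolation=2)
cv2.imwrite('pics/t1.png',np.hstack([a,b]))
a=cv2.resize(s[225:305,340:420],None,fx=5,fy=5,interpolation=2)
b=cv2.resize(s[180:260,125:205],None,fx=5,fy=5,interpolation=2)
cv2.imwrite('pics/s1.png',np.hstack([a,b]))
print(atz('top',(399,238),.048),atz('top',(175,256),.06))
E
```

```text
[ 0.4606116  -0.31173423  0.048     ] [0.41762828 0.26844272 0.06      ]
```

View pics/t1.png

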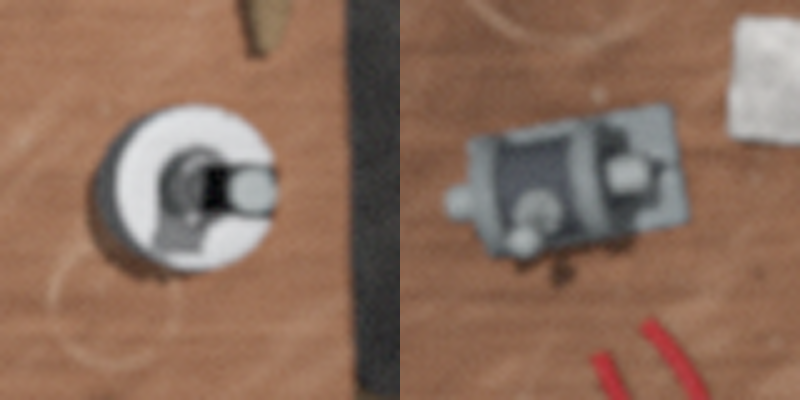

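View pics/s1.png

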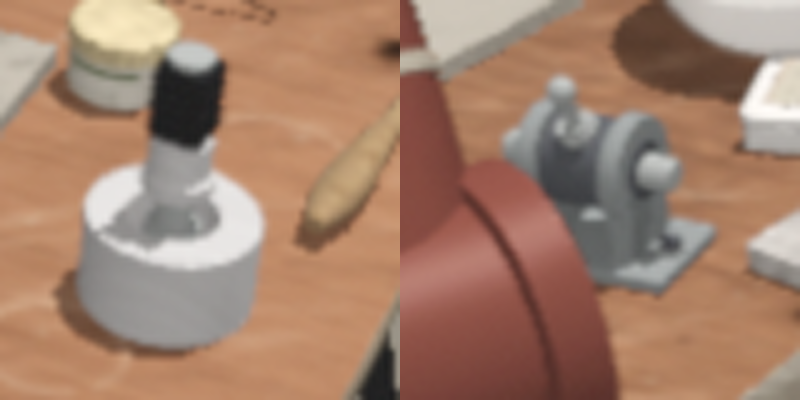

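Run:
```python
from h import *
print('button',tri([ray('top',(410.6,238)),ray('scene',(379,236.4))]), atz('top',(410.6,238),.136),atz('top',(399.2,237.4),.048))
print('tip',tri([ray('top',(164.6,268.4)),ray('scene',(157.2,197))]))
print('base hex',atz('top',(167.4,262.4),.083))
# foot corner edges top crop: foot right edge corners (670,103),(690,220) 
for p in [(670,103),(690,220),(630,176),(458,202)]:
    z=.058 if p[0] in(630,458) else .01
    print(p,atz('top',((p[0]-400)/5+140,p[1]/5+220),z))
# gun grip view pose
b=np.array([0.4606,-.312])
yaw0=R.from_quat(arm.read_eef_rot()).as_matrix();print(yaw0)
for yaw in np.arange(-180,180,30):
    for (P) in [(0.46-.06,-.312,.33),(0.46,-.312,.166),(.46,-.312,.42)]:
        X=[0,0,-1];y=[np.cos(np.radians(yaw)),np.sin(np.radians(yaw)),0]
        M=np.array([X,y,np.cross(X,y)]).T
        q=arm.ik(P,R.from_matrix(M).as_quat()); print(yaw,P,None if q is None else np.round(q,2))
```

```text
button (array([ 0.46295055, -0.31416192,  0.13384082]), [np.float64(0.0009123818573244519), np.float64(0.0009123818573245334)]) [ 0.46262579 -0.31256419  0.136     ] [ 0.46216807 -0.3122881   0.048     ]
tip (array([0.39204274, 0.2771957 , 0.11513094]), [np.float64(0.0008633112648449485), np.float64(0.0008633112648449902)])
base hex [0.40326604 0.28099401 0.083     ]
(670, 103) [0.45551006 0.23127355 0.01      ]
(690, 220) [0.39248709 0.22011969 0.01      ]
(630, 176) [0.41946035 0.24053978 0.058     ]
(458, 202) [0.40634041 0.32965524 0.058     ]
[[-8.32693369e-04  4.03812622e-01  9.14841338e-01]
 [-1.88298797e-03  9.14839400e-01 -4.03813480e-01]
 [-9.99997880e-01 -2.05888804e-03 -1.40639230e-06]]
-180 (0.4, -0.312, 0.33) [-0.08  0.58  1.14  1.81 -0.58  1.13 -1.89]
-180 (0.46, -0.312, 0.166) [-0.06  0.94  1.13  1.87 -1.01  1.05 -1.63]
-180 (0.46, -0.312, 0.42) [-0.09  0.57  1.14  1.53 -0.52  1.38 -2.06]
-150 (0.4, -0.312, 0.33) [-0.08  0.58  1.14  1.81 -0.58  1.13 -1.37]
-150 (0.46, -0.312, 0.166) [-0.06  0.94  1.13  1.87 -1.01  1.05 -1.11]
-150 (0.46, -0.312, 0.42) [-0.09  0.57  1.
[... 1385 characters left out ...]
8  0.65  1.77]
60 (0.46, -0.312, 0.42) [-0.01  0.49  0.92  1.53 -0.4   1.32  2.01]
90 (0.4, -0.312, 0.33) [ 0.07  0.46  0.82  1.81 -0.38  1.04  2.61]
90 (0.46, -0.312, 0.166) [ 0.53  0.64  0.04  1.85 -0.04  0.65  2.17]
90 (0.46, -0.312, 0.42) [ 0.01  0.48  0.89  1.53 -0.38  1.32  2.51]
120 (0.4, -0.312, 0.33) [ 0.57  0.37  0.07  1.79 -0.03  0.98  2.75]
120 (0.46, -0.312, 0.166) [ 0.6   0.64 -0.06  1.85  0.06  0.65  2.59]
120 (0.46, -0.312, 0.42) [ 1.14  0.51 -0.96  1.49  0.42  1.36  2.24]
150 (0.4, -0.312, 0.33) [-0.08  0.58  1.14  1.81 -0.58  1.13 -2.41]
150 (0.46, -0.312, 0.166) [-0.06  0.94  1.13  1.87 -1.01  1.05 -2.16]
150 (0.46, -0.312, 0.42) [-0.09  0.57  1.14  1.53 -0.52  1.38 -2.58]
```

```bash
cat >> h.py <<'E'
def viewpose(P,az,tilt,dist):
    """camera looks at P; horizontal look direction az (deg), camera inclination tilt deg from straight down"""
    a=np.radians(az);t=np.radians(tilt)
    h=np.array([np.cos(a),np.sin(a),0]);look=np.sin(t)*h+np.cos(t)*np.array([0,0,-1.])
    T=camera_info('wrist')['T_tool_cam']
    # camera y(down) has image-down = component: perpendicular to look, within vertical plane; image x right horizontal
    yc=-(np.cos(t)*h+np.sin(t)*np.array([0,0,1.])); xc=np.cross(yc,look)
    Rc=np.array([xc,yc,look]).T; W=np.eye(4);W[:3,:3]=Rc;W[:3,3]=np.array(P)-look*dist
    Wt=W@np.linalg.inv(T)
    return Wt[:3,3],R.from_matrix(Wt[:3,:3]).as_quat()
E
python3 - <<'E'
from h import *
P=(.405,.28,.10)
for az in range(-180,180,30):
  for tl in (20,45,60):
    for d in (.22,.28):
      p,q=viewpose(P,az,tl,d); j=arm.ik(p,q)
      if j is not None: print(az,tl,d,np.round(p,3),np.round(j,2))
E
```

```text
-180 20 0.22 [0.498 0.279 0.204] [-0.31  0.85 -0.25  1.41 -0.13  1.48  1.09]
-180 20 0.28 [0.519 0.279 0.26 ] [-0.31  0.82 -0.24  1.29 -0.14  1.62  1.08]
-180 45 0.22 [0.534 0.279 0.155] [-0.26  1.15 -0.31  1.09 -0.21  1.91  1.06]
-150 20 0.22 [0.487 0.325 0.204] [-0.46  0.9  -0.3   1.3   0.11  1.62  1.33]
-150 20 0.28 [0.504 0.336 0.26 ] [-0.47  0.88 -0.3   1.18  0.1   1.77  1.34]
-120 20 0.22 [0.453 0.36  0.204] [-0.59  0.89 -0.37  1.35  0.36  1.62  1.58]
-120 20 0.28 [0.463 0.378 0.26 ] [-0.6   0.86 -0.38  1.24  0.35  1.76  1.61]
-90 20 0.22 [0.406 0.373 0.204] [-0.69  0.82 -0.44  1.54  0.59  1.51  1.79]
-90 20 0.28 [0.406 0.394 0.26 ] [-0.71  0.78 -0.46  1.45  0.57  1.64  1.83]
-90 45 0.22 [0.406 0.409 0.155] [-0.79  1.1  -0.47  1.31  0.72  1.95  1.7 ]
-90 45 0.28 [0.406 0.451 0.197] [-0.96  1.06 -0.2   1.17  0.59  1.98  1.9 ]
-90 60 0.22 [0.406 0.418 0.12 ] [-1.12  1.22  0.18  1.2   0.49  1.92  2.05]
-90 60 0.28 [0.406 0.47  0.15 ] [-1.34  1.35  0.75  1.04  0.18  1.95  2.45]
-60 20 0.22 [0.36  0.362 0.204] [-0.76  0.72 -0.5   1.82  0.84  1.32  1.94]
-60 20 0.28 [0.349 0.379 0.26
[... 1542 characters left out ...]
.67  1.06  0.92]
120 45 0.28 [0.489 0.131 0.197] [ 0.3   0.87 -0.42  1.77 -0.66  1.23  0.9 ]
120 60 0.22 [0.473 0.159 0.12 ] [ 0.37  1.14 -0.56  1.78 -0.68  1.18  0.99]
120 60 0.28 [0.499 0.114 0.15 ] [ 0.4   1.09 -0.51  1.7  -0.66  1.33  0.95]
150 20 0.22 [0.485 0.232 0.204] [-0.16  0.76 -0.23  1.63 -0.36  1.23  0.89]
150 20 0.28 [0.503 0.222 0.26 ] [-0.16  0.7  -0.18  1.54 -0.37  1.38  0.88]
150 45 0.22 [0.516 0.214 0.155] [-0.01  1.04 -0.35  1.43 -0.44  1.54  0.93]
150 45 0.28 [0.552 0.193 0.197] [-0.01  1.01 -0.3   1.31 -0.45  1.69  0.92]
150 60 0.22 [0.524 0.21  0.12 ] [ 0.06  1.22 -0.45  1.32 -0.46  1.69  0.9 ]
150 60 0.28 [0.569 0.184 0.15 ] [ 0.06  1.21 -0.41  1.18 -0.48  1.85  0.87]
```

Run:
```python
from h import *
P=(.405,.28,.10)
for i,(az,tl,d) in enumerate([(-60,45,.28),(-90,20,.28),(-180,20,.28)]):
    arm.movep(*viewpose(P,az,tl,d)); arm.pause(.3)
    T=pose(); im=snapshot('wrist'); np.save(f'pics/w{i}.npy',T); cv2.imwrite(f'pics/w{i}.png',im)
    print(arm.read_time(),proj('wrist',P,T))
ims=[cv2.imread(f'pics/w{i}.png')[130:290,190:350] for i in range(3)]
cv2.imwrite('pics/wc.png',np.hstack([cv2.resize(x,(400,400),interpolation=2) for x in ims[:2]]))
cv2.imwrite('pics/wc2.png',cv2.resize(ims[2],(480,480),interpolation=2))
```

```text
2.1 [[282.03062596 211.61857812]]
2.8833 [[276.44672037 208.74440381]]
3.975 [[274.4396675  211.74549264]]
```

View pics/wc.png

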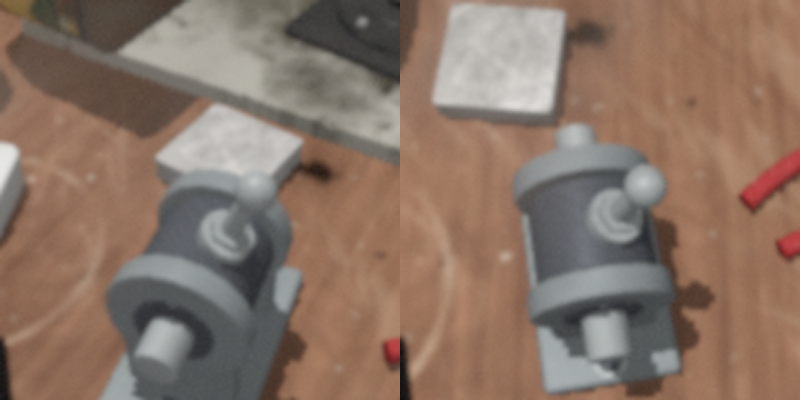

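View pics/wc2.png

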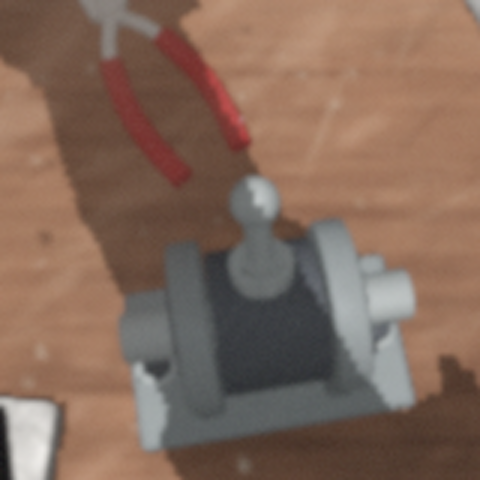

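```bash
cat > nip.py <<'E'
from h import *
from scipy.optimize import least_squares
T=[np.load(f'pics/w{i}.npy') for i in range(3)]
o=np.array([190,130.])
ball=[np.array([256,192])/2.5+o,np.array([246,186])/2.5+o,np.array([255,202])/3+o]
hx=[np.array([228,234])/2.5+o,np.array([215,215])/2.5+o,np.array([260,267])/3+o]
B,eb=tri([ray('wrist',b,t) for b,t in zip(ball,T)]); H,eh=tri([ray('wrist',b,t) for b,t in zip(hx,T)])
print('ball',B,eb,'hex',H,eh,np.linalg.norm(B-H))
print('top/scene ball',tri([ray('top',(164.6,268.4)),ray('scene',(157.2,197))])[0])
d=(B-H)/np.linalg.norm(B-H);print('axis',d,'lean',np.degrees(np.arccos(d[2])),'az',np.degrees(np.arctan2(d[1],d[0])))
def f(p):
    x,y,yaw,le=p; u=np.array([-np.cos(yaw)*np.sin(le),-np.sin(yaw)*np.sin(le),np.cos(le)])
    c=np.array([x,y,.058]);r=[]
    for b,h,t in zip(ball,hx,T):
        r+=list(proj('wrist',c+.058*u,t)[0]-b)+list(.5*(proj('wrist',c+.032*u,t)[0]-h))
    r+=list(proj('top',c+.058*u)[0]-(164.6,268.4))+list(proj('scene',c+.058*u)[0]-(157.2,197))
    return np.array(r)
s=least_squares(f,[.42,.28,.15,.4],loss='soft_l1');p=s.x
x,y,yaw,le=p;u=np.array([-np.cos(yaw)*np.sin(le),-np.sin(yaw)*np.sin(le),np.cos(le)])
print(p[:2],np.degrees(p[2:]),'tip',np.array([x,y,.058])+.066*u,'u',u);print(np.round(f(p),1))
E
python3 nip.py
```

```text
ball [0.39234967 0.27957294 0.10938751] [np.float64(0.001243807446185546), np.float64(0.0008749504101213983), np.float64(0.0018581562186284306)] hex [0.40390874 0.28085677 0.08106898] [np.float64(0.0018648559962472706), np.float64(0.0009224885264412048), np.float64(0.002275763859606815)] 0.030613710149606205
top/scene ball [0.39204274 0.2771957  0.11513094]
axis [-0.37757804 -0.04193621  0.92502766] lean 22.327473027998185 az -173.6623416731511
[0.41675009 0.28612921] [14.53416412 26.08732786] tip [0.388656   0.27884571 0.11727624] u [-0.42566804 -0.11035607  0.89812486]
[-0.8  0.5 -0.9 -0.7 -0.6 -0.1 -0.1 -0.2 -0.9 -2.3  0.3 -2.2 -0.1 -0.4
 -0.9  1.4]
```

```bash
cat > nip2.py <<'E'
exec(open('nip.py').read().split("def f(p)")[0])
o2=np.array([140,220.])
ends=[('wrist',0,0,np.array([152,360])/2.5+o),('wrist',1,0,np.array([205,352])/2.5+o),('wrist',1,1,np.array([174,130])/2.5+o),
('wrist',2,1,np.array([124,330])/3+o),('wrist',2,0,np.array([408,297])/3+o),('top',0,0,np.array([50,203])/5+o2),('top',0,1,np.array([250,172])/5+o2)]
def model(p):
    x,y,yaw,le=p[:4]; u=np.array([-np.cos(yaw)*np.sin(le),-np.sin(yaw)*np.sin(le),np.cos(le)])
    return np.array([x,y,.058]),u,np.array([-np.sin(yaw),np.cos(yaw),0])
def f(p):
    c,u,ya=model(p);r=[]
    for b,h,t in zip(ball,hx,T):
        r+=list(proj('wrist',c+.058*u,t)[0]-b)+list(.5*(proj('wrist',c+.0325*u,t)[0]-h))
    r+=list(proj('top',c+.058*u)[0]-(164.6,268.4))+list(proj('scene',c+.058*u)[0]-(157.2,197))
    for n,i,k,uv in ends:
        X=c+ya*(p[4] if k==0 else -p[5]); r+=list(.5*(proj(n,X,T[i])[0]-uv))
    return np.array(r)
s=least_squares(f,[.42,.28,.15,.4,.05,.05],loss='soft_l1');p=s.x
c,u,ya=model(p)
print(c,np.degrees(p[2:4]),p[4:],'tip',c+.066*u,'u',u);print(np.round(s.fun,1) if 0 else np.round(f(p),1))
E
python3 nip2.py
```

```text
ball [0.39234967 0.27957294 0.10938751] [np.float64(0.001243807446185546), np.float64(0.0008749504101213983), np.float64(0.0018581562186284306)] hex [0.40390874 0.28085677 0.08106898] [np.float64(0.0018648559962472706), np.float64(0.0009224885264412048), np.float64(0.002275763859606815)] 0.030613710149606205
top/scene ball [0.39204274 0.2771957  0.11513094]
axis [-0.37757804 -0.04193621  0.92502766] lean 22.327473027998185 az -173.6623416731511
[0.4149925  0.28373959 0.058     ] [ 8.57679607 23.66523259] [0.04976293 0.05135956] tip [0.38879688 0.27978873 0.11844982] u [-0.39690325 -0.05986157  0.91590633]
[-1.   0.1 -0.2 -1.1 -0.5  0.1  0.5 -0.8 -0.3 -2.8 -0.1 -2.9 -0.4 -0.3
 -1.1  1.  -0.9  0.3 -0.4  0.2 -0.2  0.3 -0.4  0.2 -1.1 -0.8  0.2 -0.3
 -0.5 -0.2]
```

Run:
```python
from h import *
tip=np.array([.389,.2795,.118]);u=np.array([-.3969,-.0599,.9159])
for s in (.118,.2):
  for yaw in range(-180,180,30):
    a=np.radians(yaw);X=-u;y=np.array([np.cos(a),np.sin(a),0]);y-=X*(X@y);y/=np.linalg.norm(y)
    j=arm.ik(tip+s*u,R.from_matrix(np.array([X,y,np.cross(X,y)]).T).as_quat())
    print(s,yaw,None if j is None else np.round(j,2))
# move to view gun
q=np.array(arm.read_joint_positions());print(np.round(q,2),arm.read_tool_pos())
```

```text
0.118 -180 [-0.71  0.36 -0.2   2.32  1.16  0.37  1.16]
0.118 -150 [-0.5   0.39 -0.48  2.31  1.24  0.49  1.64]
0.118 -120 [-0.33  0.43 -0.72  2.31  1.29  0.6   2.12]
0.118 -90 [-0.08  0.59 -1.15  2.3   1.37  0.88  2.53]
0.118 -60 [-1.57  0.54  1.04  2.34 -1.13  0.28 -0.7 ]
0.118 -30 [-1.5   0.49  0.92  2.34 -0.94  0.21 -0.38]
0.118 0 [-1.42  0.45  0.78  2.33 -0.58  0.15 -0.2 ]
0.118 30 [-1.37  0.43  0.69  2.33 -0.25  0.13  0.04]
0.118 60 [-1.3   0.4   0.59  2.33  0.14  0.13  0.17]
0.118 90 [-1.21  0.38  0.47  2.33  0.52  0.15  0.28]
0.118 120 [-1.11  0.37  0.33  2.33  0.79  0.19  0.49]
0.118 150 [-0.94  0.35  0.1   2.32  1.02  0.27  0.76]
0.2 -180 [-0.51  0.19 -0.49  2.26  0.79  0.57  1.5 ]
0.2 -150 [-0.35  0.21 -0.69  2.25  0.85  0.61  2.  ]
0.2 -120 [-0.2   0.25 -0.88  2.25  0.91  0.66  2.47]
0.2 -90 [-1.82  0.31  1.16  2.29 -0.17  0.38 -2.14]
0.2 -60 [-1.71  0.25  0.98  2.29  0.09  0.38 -1.94]
0.2 -30 [-1.21  0.17  0.34  2.28  0.53  0.45 -1.91]
0.2 0 [-1.16  0.17  0.27  2.27  0.55  0.45 -1.38]
0.2 30 [-1.01  0.17  0.09  2.27  0.61  0.48 -0.88]
0.2 60 [-0.96  0.17  0.04  2.27  0.63  0.48 -0.36]
0.2 90 [-0.89  0.17 -0.05  2.27  0.66  0.5   0.1 ]
0.2 120 [-0.77  0.17 -0.18  2.27  0.7   0.52  0.54]
0.2 150 [-0.66  0.18 -0.32  2.26  0.74  0.54  1.  ]
[-0.29  0.83 -0.29  1.29 -0.11  1.62  1.05] [0.51767603 0.28266167 0.25992937]
```

Run:
```python
from h import *
p=arm.read_tool_pos();arm.movep([p[0],p[1],.42],arm.read_eef_rot())
q=np.array(arm.read_joint_positions());print(np.round(q,2))
arm.move_j([-.5,.45,0,1.5,0,1.2,0]);print(arm.read_tool_pos())
arm.move_j([.6,.45,0,1.5,0,1.2,0.]);print(arm.read_tool_pos(),arm.read_time())
P=(.462,-.313,.12)
for az in(-60,-30,0):
  for tl in (20,40):
    for d in(.22,.28):
      a=viewpose(P,az,tl,d);j=arm.ik(*a);print(az,tl,d,np.round(a[0],3),None if j is None else np.round(j,2))
```

```text
[-0.3   0.71 -0.31  1.06 -0.16  1.95  0.97]
[0.52207003 0.26049878 0.37876927]
[ 0.47001077 -0.34585953  0.37992981] 7.7583
-60 20 0.22 [ 0.415 -0.23   0.223] [-0.02  0.45  0.36  2.36  2.01  0.32  1.98]
-60 20 0.28 [ 0.404 -0.212  0.279] [-0.57  0.47  1.1   2.34 -0.54  0.04 -1.72]
-60 40 0.22 [ 0.4   -0.205  0.184] None
-60 40 0.28 [ 0.381 -0.171  0.23 ] None
-30 20 0.22 [ 0.38  -0.265  0.223] None
-30 20 0.28 [ 0.362 -0.255  0.279] [ 1.05  0.26 -0.57  2.41  2.44  0.2   2.32]
-30 40 0.22 [ 0.354 -0.25   0.184] None
-30 40 0.28 [ 0.321 -0.231  0.23 ] None
0 20 0.22 [ 0.367 -0.313  0.223] [ 1.62  0.7  -1.12  2.27  1.66  0.17 -2.4 ]
0 20 0.28 [ 0.346 -0.313  0.279] [ 1.22  0.34 -0.37  2.25 -1.24  0.4   0.45]
0 40 0.22 [ 0.337 -0.313  0.184] None
0 40 0.28 [ 0.299 -0.313  0.23 ] None
```

Run:
```python
from h import *
P=(.462,-.313,.12)
T=pose();np.save('pics/g0.npy',T);print(T,proj('wrist',[P,(.462,-.313,.136)],T));im=snapshot('wrist');cv2.imwrite('pics/g0.png',im)
for az in(60,90,120,150,180):
  for tl in (20,40):
    for d in(.28,):
      a=viewpose(P,az,tl,d);j=arm.ik(*a);print(az,tl,d,np.round(a[0],3),None if j is None else np.round(j,2))
```

```text
[[-0.00632668  0.82697661 -0.56220072  0.47001077]
 [ 0.00561927 -0.5621737  -0.82700009 -0.34585953]
 [-0.9999642  -0.00839132 -0.00109031  0.37992981]
 [ 0.          0.          0.          1.        ]] [[257.77500497 169.99631142]
 [256.65311085 172.53572669]]
60 20 0.28 [ 0.404 -0.413  0.279] [ 1.11  0.67 -0.22  1.57 -0.49  1.24  0.63]
60 40 0.28 [ 0.38  -0.454  0.23 ] [ 1.28  0.88 -0.3   1.47 -0.62  1.43  0.79]
90 20 0.28 [ 0.462 -0.429  0.279] [ 0.98  0.83 -0.26  1.21 -0.27  1.59  0.82]
90 40 0.28 [ 0.462 -0.476  0.23 ] [ 1.06  1.09 -0.31  0.95 -0.39  1.89  0.82]
120 20 0.28 [ 0.52  -0.414  0.279] [ 0.83  0.96 -0.32  0.94 -0.03  1.87  1.08]
120 40 0.28 [ 0.543 -0.455  0.23 ] None
150 20 0.28 [ 0.562 -0.371  0.279] [ 0.62  0.99 -0.2   0.85  0.13  1.97  1.5 ]
150 40 0.28 [ 0.603 -0.395  0.23 ] None
180 20 0.28 [ 0.578 -0.313  0.279] [ 0.57  0.95 -0.49  1.    0.51  1.93  1.72]
180 40 0.28 [ 0.625 -0.313  0.23 ] None
```

View pics/g0.png

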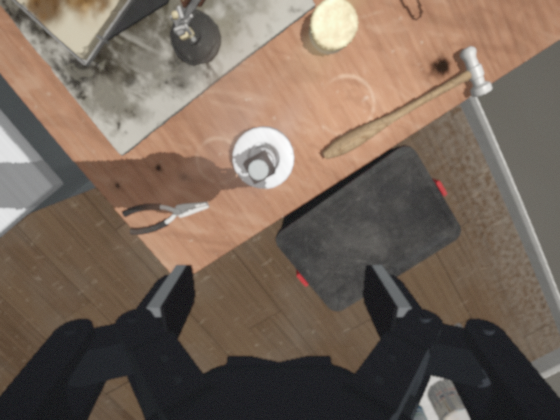

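Run:
```python
from h import *
im=cv2.imread('pics/g0.png');crop(im,225,120,75,75,8,'pics/g0c.png')
```

```text
(no output)
```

View pics/g0c.png

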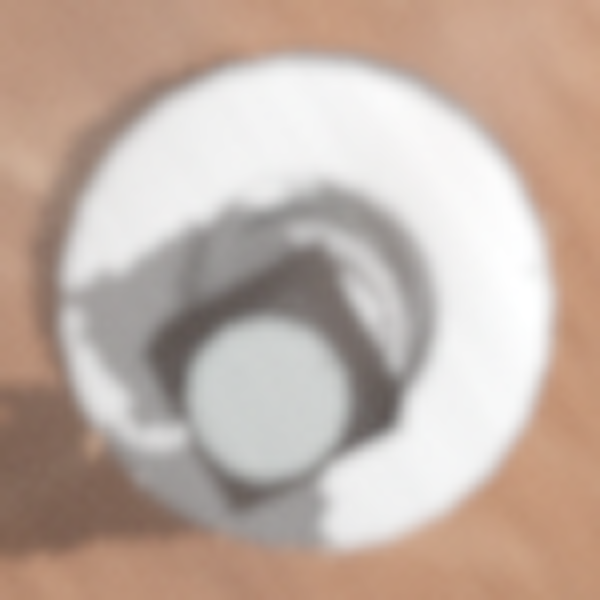

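Run:
```python
from h import *
T=np.load('pics/g0.npy')
px=lambda p:np.array(p)/8+[225,120]
a,b,l=[atz('wrist',px(p),.132,T) for p in [(240,503),(398,427),(148,355)]]
print(a,b,l);
for d in (b-a,l-a): print(np.linalg.norm(d),np.degrees(np.arctan2(d[1],d[0])))
print('centre',(b+l)/2, atz('wrist',px((270,398)),.136,T),'stand',atz('wrist',px((307,300)),.048,T))
```

```text
[ 0.45312956 -0.32175665  0.132     ] [ 0.47713658 -0.32526436  0.132     ] [ 0.45469804 -0.29812715  0.132     ]
0.02426192707138016 -8.312779431735661
0.023681500407888863 86.20237987419942
centre [ 0.46591731 -0.31169575  0.132     ] [ 0.46561847 -0.31180634  0.136     ] stand [ 0.4665166 -0.3103852  0.048    ]
```

Run:
```python
from h import *
a=np.radians(-6);X=np.array([0,0,-1.]);y=np.array([np.cos(a),np.sin(a),0])
q=R.from_matrix(np.array([X,y,np.cross(X,y)]).T).as_quat()
arm.movep([.464,-.3125,.27],q)
T=pose();np.save('pics/g1.npy',T);cv2.imwrite('pics/g1.png',snapshot('wrist'));print(proj('wrist',[(.464,-.3125,.136)],T))
arm.line_to([.464,-.3125,.166],.1)
print(arm.read_time(),arm.read_tool_pos(),np.round(arm.read_joint_positions(),2),arm.read_ft_force())
im=snapshot('wrist');cv2.imwrite('pics/g2.png',im)
```

```text
[[275.38719711 227.79597761]]
9.5833 [ 0.46444482 -0.31274698  0.16666827] [ 0.62  0.65 -0.1   1.83  0.1   0.66  0.36] [ 0.26964502  0.64817889 -0.66415938]
```

View pics/g1.png

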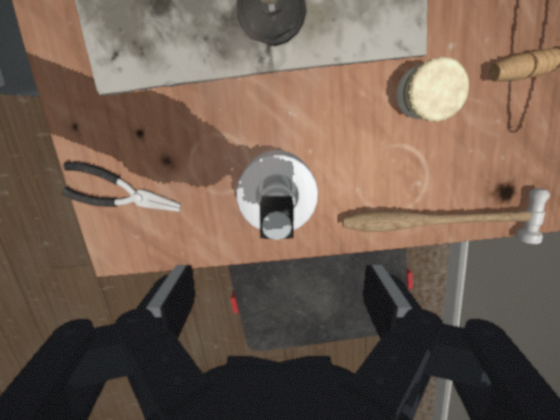

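View pics/g2.png

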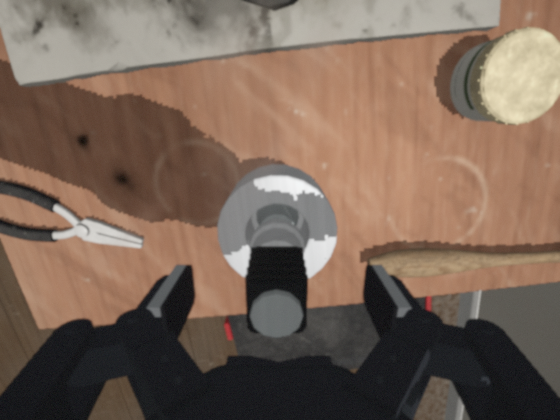

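Run:
```python
from h import *
arm.move_gripper(0.0,80); print('open',arm.read_opening(),arm.read_ft_force())
p=arm.read_tool_pos()
arm.line_to([p[0],p[1],.32],.12);arm.pause(.2)
print(arm.read_time(),arm.read_tool_pos(),arm.read_opening(),arm.read_ft_force())
T=pose();np.save('pics/g3.npy',T);cv2.imwrite('pics/g3.png',snapshot('wrist'))
# expected: gun coincident with tool axis
X=T[:3,0];t=T[:3,3]
for k in (.028,.054+.04+.0,.158): print(k,proj('wrist',t+k*X,T))
```

```text
open 0.29567409653526533 [-1.28790236  0.18856332  1.98039026]
11.8417 [ 0.46386258 -0.31244833  0.31944662] 0.2947771493420708 [-0.4410278  -0.88234434 -3.78520305]
0.028 [[275.67915992 324.01832462]]
0.094 [[276.60889422 252.1930533 ]]
0.158 [[277.05423854 217.98637664]]
```

View pics/g3.png

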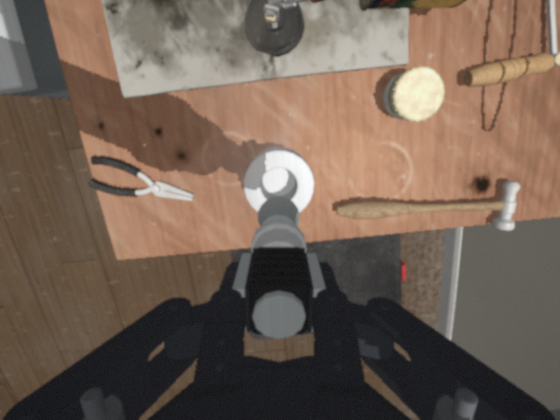

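```bash
cat >> h.py <<'E'
tip=np.array([.389,.2795,.118]);u=np.array([-.3969,-.0599,.9159]);u/=np.linalg.norm(u)
GZ=.0015  # gun axis offset along tool z
def dock(s,yaw=120,tip=tip,u=u,off=None):
    """tool pose with mouth s beyond tip (s<0: tip inside)"""
    a=np.radians(yaw);X=-u;y=np.array([np.cos(a),np.sin(a),0]);y-=X*(X@y);y/=np.linalg.norm(y)
    M=np.array([X,y,np.cross(X,y)]).T
    off=np.array([.158,0,GZ]) if off is None else np.array(off)
    return tip+s*u-M@off, R.from_matrix(M).as_quat()
E
python3 - <<'E'
from h import *
p=arm.read_tool_pos()
arm.line_to([p[0],p[1],.45],.2)
q=np.array(arm.read_joint_positions());print(np.round(q,2))
j=arm.ik(*dock(.09)); print(j)
q2=q.copy();q2[0]=-.6; arm.move_j(q2); print(arm.read_tool_pos(),arm.read_time())
a=dock(.09);j=arm.ik(*a);print(a,j)
E
```

```text
[ 0.64  0.37 -0.12  1.44  0.05  1.34  0.4 ]
[ 0.06067982  0.18012278 -1.17683859  2.20356495  0.76152378  0.76111683
  0.43863172]
[0.44846427 0.33333289 0.44864596] 15.0
(array([0.28936554, 0.2639503 , 0.34457765]), array([-0.18356726,  0.52671096,  0.15532102,  0.81532448])) [-0.7175847   0.07676419 -0.27407114  2.21845514  0.56121994  0.64069955
  0.65772689]
```

Run:
```python
from h import *
arm.movep(*dock(.09)); arm.line_to(dock(.03)[0],.1);arm.pause(.3)
print(arm.read_time(),arm.read_tool_pos(),dock(.03)[0],np.round(arm.read_joint_positions(),2),arm.read_ft_force())
T=pose();np.save('pics/d0.npy',T)
for n in('wrist','top','scene'):cv2.imwrite(f'pics/d0{n}.png',snapshot(n))
X=T[:3,0];m=T[:3,3]+T[:3,:3]@[.158,0,GZ];b=T[:3,3]+T[:3,:3]@[.03,0,GZ]
print('mouth',m)
for n in('wrist','top','scene'):print(n,'mouth,tip,button',proj(n,[m,tip,b],T).round(1).tolist())
im=cv2.imread('pics/d0wrist.png');crop(im,200,130,200,150,4,'pics/d0wc.png')
t=cv2.imread('pics/d0top.png')[210:310,110:210];s=cv2.imread('pics/d0scene.png')[140:240,100:200]
cv2.imwrite('pics/d0ts.png',np.hstack([cv2.resize(t,(400,400),interpolation=2),cv2.resize(s,(400,400),interpolation=2)]))
```

```text
16.8167 [0.31317891 0.26766901 0.29007489] [0.31317966 0.26754432 0.28962339] [-0.74  0.2  -0.22  2.28  0.76  0.49  0.47] [-0.2723198  -0.16614659 -2.85886897]
mouth [0.37719792 0.27795285 0.14598444]
wrist mouth,tip,button [[278.3, 216.6], [278.2, 205.4], [277.9, 319.1]]
top mouth,tip,button [[160.5, 275.9], [163.6, 269.6], [145.6, 308.1]]
scene mouth,tip,button [[151.7, 188.7], [155.3, 196.2], [135.0, 154.5]]
```

View pics/d0wc.png

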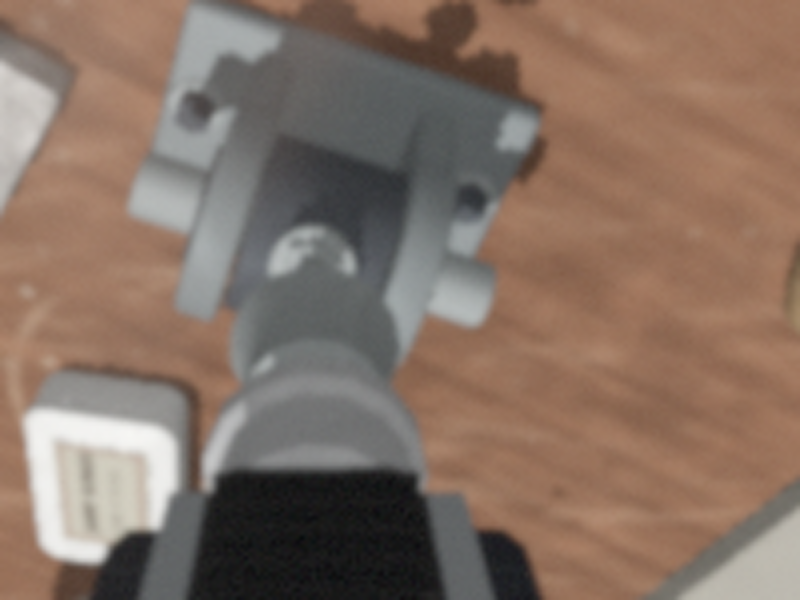

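View pics/d0ts.png

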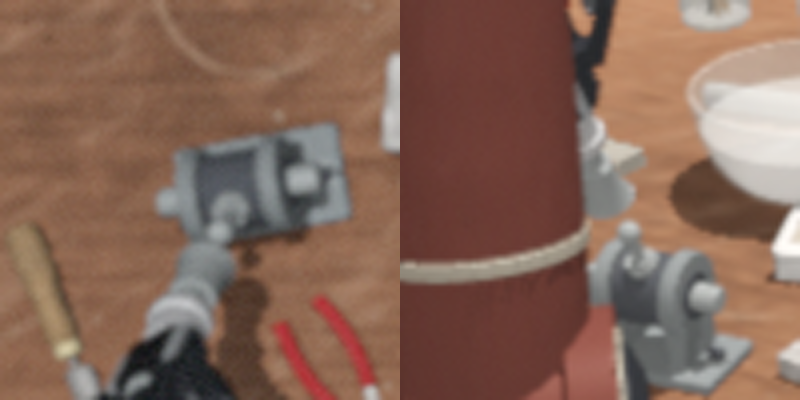

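```bash
cat >> h.py <<'E'
F0=np.array([-.27,-.17,-2.86])
def step(s,v=.03,d=np.zeros(3),**k):
    p,_=dock(s,**k); arm.line_to(p+d,v); arm.pause(.1)
    F=np.array(arm.read_ft_force())-F0; M=R.from_quat(arm.read_eef_rot()).as_matrix()
    Ft=M.T@F; Tq=M.T@np.array(arm.read_wrist_torque())
    e=np.array(arm.read_tool_pos())-p-d
    print(f"s={s*1e3:.0f} t={arm.read_time():.1f} F_tool={Ft.round(1)} tq={Tq.round(2)} err={np.round(M.T@e*1e3,1)}")
    return Ft
E
python3 - <<'E'
from h import *
print(step(.03))
for s in (.01,0,-.004,-.008,-.011,-.014):
    F=step(s)
    if np.linalg.norm(F)>7: break
T=pose();cv2.imwrite('pics/d1.png',cv2.resize(snapshot('wrist')[130:280,200:400],None,fx=4,fy=4,interpolation=2))
s=snapshot('scene')[140:240,100:200];t=snapshot('top')[210:310,110:210]
cv2.imwrite('pics/d1ts.png',np.hstack([cv2.resize(t,(400,400),interpolation=2),cv2.resize(s,(400,400),interpolation=2)]))
E
```

```text
s=30 t=17.3 F_tool=[-0.4  1.2 -0.2] tq=[0.02 0.62 0.26] err=[ 0. -0. -0.]
[-0.40850075  1.24295296 -0.21305356]
s=10 t=18.2 F_tool=[0.2 0.5 0.4] tq=[0.04 0.63 0.23] err=[-0.2  0.1  0.1]
s=0 t=18.8 F_tool=[-0.5 -0.3  0.4] tq=[-0.02  0.6   0.26] err=[0.  0.1 0. ]
s=-4 t=19.2 F_tool=[0.1 0.1 0.5] tq=[0.02 0.63 0.24] err=[0. 0. 0.]
s=-8 t=19.6 F_tool=[-0.8  0.1 -0.4] tq=[0.04 0.61 0.27] err=[ 0.  0. -0.]
s=-11 t=19.9 F_tool=[0.3 0.1 0.9] tq=[-0.02  0.61  0.22] err=[ 0.  0. -0.]
s=-14 t=20.3 F_tool=[-1.8 -0.6  1.2] tq=[0.02 0.23 0.02] err=[-0.  -0.1  0.5]
```

View pics/d1.png

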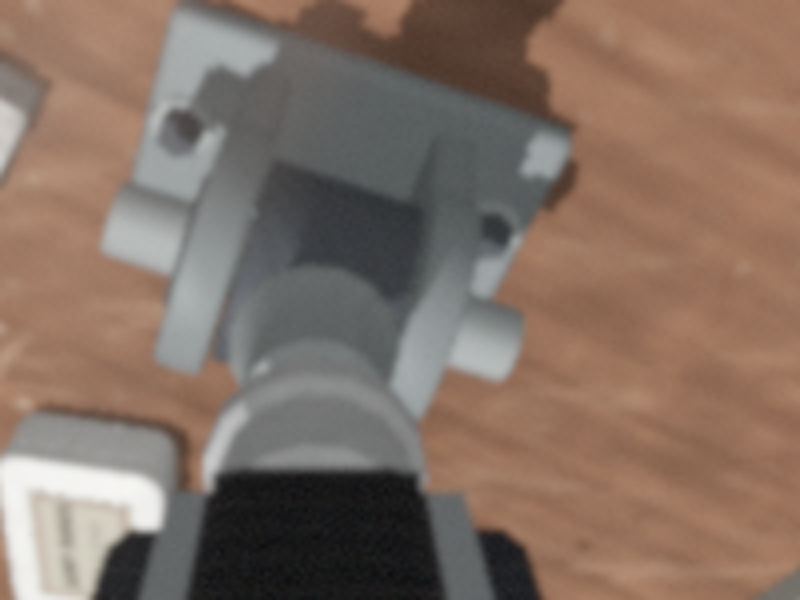

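View pics/d1ts.png

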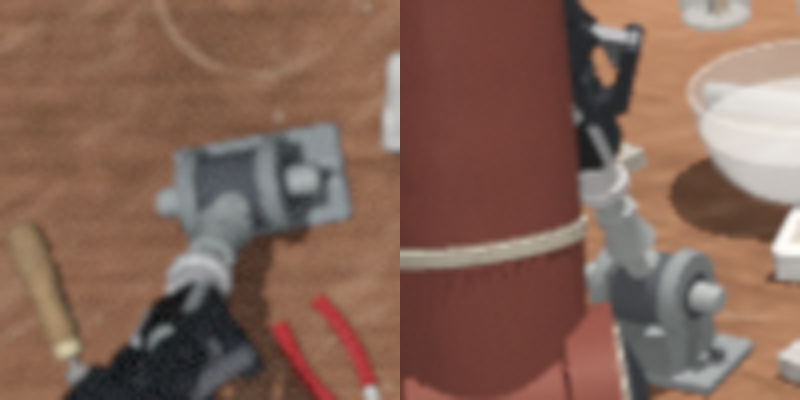

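Run:
```python
from h import *
M=R.from_quat(dock(0)[1]).as_matrix()
d=np.zeros(3)
for s in (-.014,-.016,-.018,-.020,-.022,-.024):
    F=step(s,d=d)
    tq=M.T@np.array(arm.read_wrist_torque())-np.array([.02,.62,.25])
    fl=np.array([0,tq[2]/.16,-tq[1]/.16]); d=d+M@(fl*.0003).clip(-.0008,.0008)
    print('  lat',fl.round(1),'d',(M.T@d*1e3).round(2))
    if np.linalg.norm(F)>25: break
```

```text
s=-14 t=20.8 F_tool=[-0.2 -1.7  2.2] tq=[-0.06  0.07 -0.03] err=[-0.1  0.   0.2]
  lat [ 0.  -1.8  3.4] d [-0.   -0.53  0.8 ]
s=-16 t=21.1 F_tool=[-1.  -1.4  2.8] tq=[-0.06 -0.01 -0.02] err=[0.1 0.  0.1]
  lat [ 0.  -1.7  3.9] d [ 0.   -1.03  1.6 ]
s=-18 t=21.5 F_tool=[ 0.4 -0.7  2.7] tq=[0.01 0.12 0.24] err=[ 0.2  0.1 -0.1]
  lat [ 0.  -0.1  3.1] d [-0.   -1.05  2.4 ]
s=-20 t=21.8 F_tool=[1.9 0.6 1.6] tq=[-0.01  0.3   0.31] err=[ 0.2  0.  -0.3]
  lat [0.  0.4 2. ] d [ 0.   -0.94  3.01]
s=-22 t=22.2 F_tool=[2.9 0.3 1. ] tq=[0.01 0.5  0.34] err=[ 0.3 -0.2 -0.3]
  lat [0.  0.5 0.8] d [-0.   -0.77  3.24]
s=-24 t=22.5 F_tool=[6.5 0.6 0.7] tq=[0.   0.46 0.24] err=[ 0.3 -0.2 -0.2]
  lat [ 0.  -0.1  1. ] d [-0.   -0.79  3.53]
```

Run:
```python
from h import *
M=R.from_quat(dock(0)[1]).as_matrix()
d=M@np.array([0,-.0008,.0035])
for s in (-.026,-.028,-.030,-.032):
    F=step(s,d=d)
    tq=M.T@np.array(arm.read_wrist_torque())-np.array([.02,.62,.25])
    fl=np.array([0,tq[2]/.16,-tq[1]/.16]); d=d+M@(fl*.0003).clip(-.0008,.0008)
    print('  lat',fl.round(1),'d',(M.T@d*1e3).round(2))
    if np.linalg.norm(F)>25: break
cv2.imwrite('pics/d2.png',cv2.resize(snapshot('wrist')[130:330,200:400],None,fx=3,fy=3,interpolation=2))
s=snapshot('scene')[140:240,100:200];t=snapshot('top')[210:310,110:210]
cv2.imwrite('pics/d2ts.png',np.hstack([cv2.resize(t,(400,400),interpolation=2),cv2.resize(s,(400,400),interpolation=2)]))
```

```text
s=-26 t=22.9 F_tool=[7.5 0.7 0. ] tq=[-0.01  0.61  0.26] err=[ 0.2 -0.1 -0.2]
  lat [0.  0.1 0.1] d [-0.   -0.78  3.52]
s=-28 t=23.2 F_tool=[ 2.5  0.3 -0.1] tq=[-0.06  0.91  0.15] err=[ 0.  -0.2 -0.4]
  lat [ 0.  -0.6 -1.8] d [-0.   -0.97  2.97]
s=-30 t=23.6 F_tool=[-5.3  0.3 -0.7] tq=[0.02 0.79 0.03] err=[-0.4  0.2  0.3]
  lat [ 0.  -1.4 -1.1] d [-0.   -1.37  2.65]
s=-32 t=23.9 F_tool=[-10.4  -0.4  -0.3] tq=[ 0.04  0.89 -0.02] err=[-0.7  0.4  0.5]
  lat [ 0.  -1.7 -1.7] d [ 0.   -1.88  2.14]
```

View pics/d2ts.png

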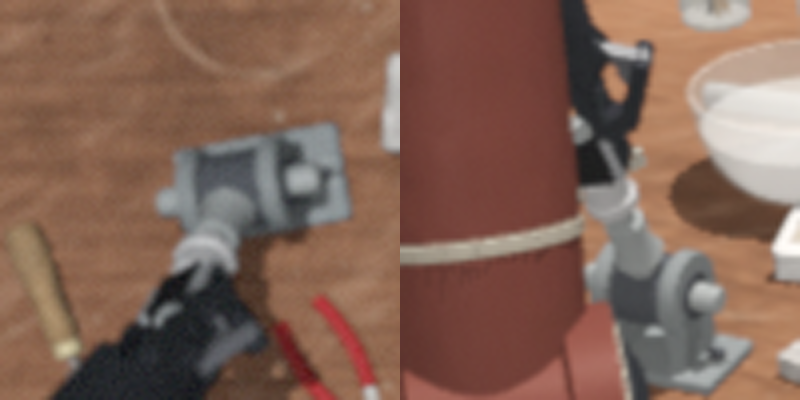

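View pics/d2.png

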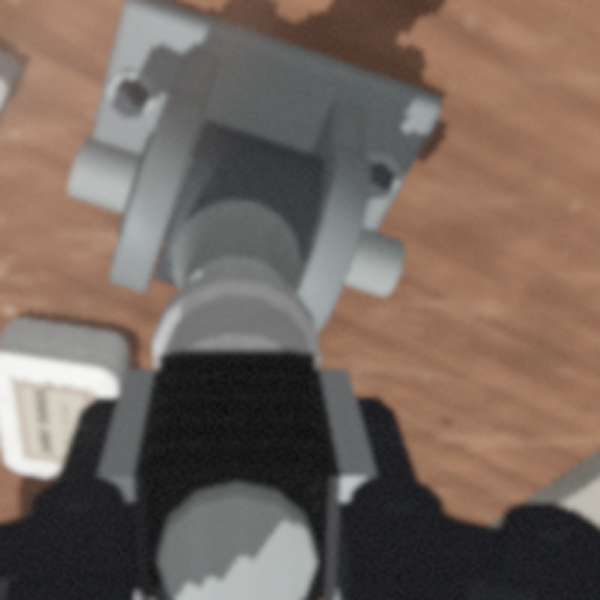

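Run:
```python
from h import *
M=R.from_quat(dock(0)[1]).as_matrix()
d=M@np.array([0,-.0019,.0021])
for s in (-.034,-.036,-.038,-.040,-.042,-.0435):
    F=step(s,v=.02,d=d)
    tq=M.T@np.array(arm.read_wrist_torque())-np.array([.02,.62,.25])
    fl=np.array([0,tq[2]/.16,-tq[1]/.16]); d=d+M@(fl*.00015).clip(-.0005,.0005)
    print('  lat',fl.round(1),'d',(M.T@d*1e3).round(2))
    if np.linalg.norm(F)>18: break
print(arm.read_opening())
cv2.imwrite('pics/d3.png',cv2.resize(snapshot('wrist')[130:330,200:400],None,fx=3,fy=3,interpolation=2))
s=snapshot('scene')[140:240,100:200];t=snapshot('top')[210:310,110:210]
cv2.imwrite('pics/d3ts.png',np.hstack([cv2.resize(t,(400,400),interpolation=2),cv2.resize(s,(400,400),interpolation=2)]))
```

```text
s=-34 t=24.4 F_tool=[-12.4  -0.8   0.2] tq=[0.07 0.86 0.04] err=[-0.8  0.8  0.9]
  lat [ 0.  -1.3 -1.5] d [-0.   -2.1   1.87]
s=-36 t=24.8 F_tool=[-12.3   0.7   0.4] tq=[-0.04  0.76  0.11] err=[-0.9  1.   1.1]
  lat [ 0.  -0.9 -0.9] d [-0.   -2.23  1.74]
s=-38 t=25.1 F_tool=[-13.3   0.2   0.8] tq=[-0.    0.73  0.09] err=[-1.   1.1  1.2]
  lat [ 0.  -1.  -0.7] d [-0.   -2.38  1.63]
s=-40 t=25.5 F_tool=[-14.   -1.2   0.1] tq=[0.01 0.73 0.16] err=[-1.   1.2  1.2]
  lat [ 0.  -0.5 -0.7] d [ 0.   -2.46  1.53]
s=-42 t=25.8 F_tool=[-14.5  -0.3   0.1] tq=[-0.01  0.72  0.16] err=[-1.1  1.2  1.3]
  lat [ 0.  -0.5 -0.6] d [ 0.   -2.55  1.43]
s=-44 t=26.2 F_tool=[-15.3  -1.4  -0. ] tq=[0.03 0.67 0.18] err=[-1.2  1.3  1.4]
  lat [ 0.  -0.5 -0.3] d [ 0.   -2.62  1.39]
0.29429027504016214
```

View pics/d3ts.png

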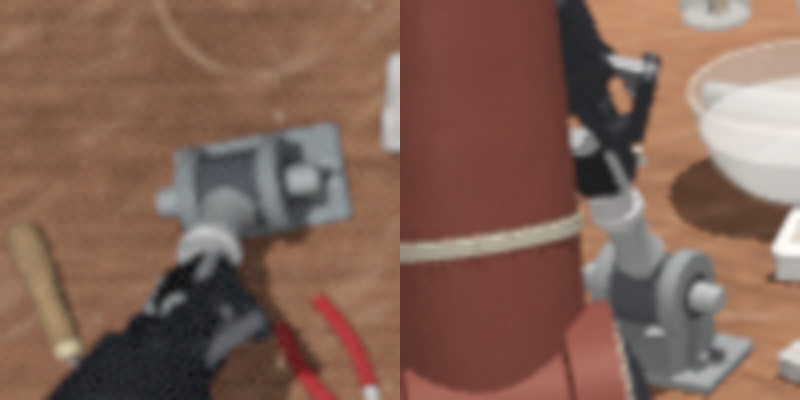

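View pics/d3.png

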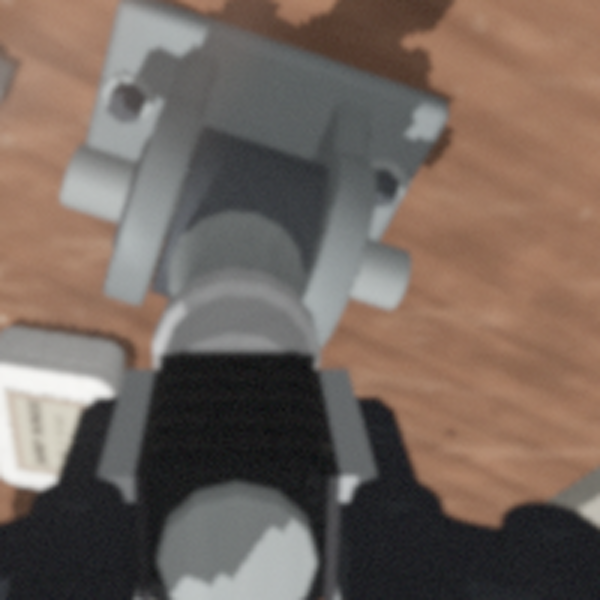

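Run:
```python
from h import *
M=R.from_quat(arm.read_eef_rot()).as_matrix();v=[];p=[]
for i in range(12):
    arm.pause(.05);v.append(M.T@(np.array(arm.read_ft_force())-F0));p.append(arm.read_tool_pos())
print(np.mean(v,0),np.std(v,0),np.ptp(p,0)*1e3,'axis angle deg',np.degrees(np.arccos(-M[:,0]@u)),arm.read_opening(),arm.read_time())
```

```text
[-14.89533991  -0.22642187   0.21034768] [0.537233   0.41604438 0.4433351 ] [0.03284641 0.04836462 0.03582082] axis angle deg 0.31079899692486634 0.29339860969299514 26.9417
```

```bash
python3 -c "
from station import *
print(ticket.finish_job())
from h import *
print(arm.read_time(),arm.read_ft_force())"
```

```text
the job is handed in; nothing more can be done
None
the job is handed in; nothing more can be done
```

I took the gun out of its stand, lined it up with the nipple and pressed the coupler on until it snapped home. I then pushed the nose in and handed the job in at about 27 s, still gripping and pressing. The hand-in gives no verdict.

**Nipple pose:** I measured the lean as about 24° from the wrist, top and scene pictures. A first fit without the shaft ends gave 26°, and simple triangulation gave 22°. The fit used put the shaft's two ends 50 and 51 mm from the nipple, as it should for a centred nipple.

**Snap:** In the last 15 mm, small sideways forces called for up to about 3.5 mm of sideways correction, mostly in one direction. The balls then pulled the coupler on with up to 7.5 N, and after that the spring pushed back. I never saw the expected 10 N resistance before the pull.

**Last checks:**
- **Push:** the axial push held steady at about 14.9 N, with side forces of about 0.2 N.
- **Arm and grip:** the arm was at rest, and the gun had not slipped in the fingers.
- **Alignment:** the tool was within 0.3° of the axis I had estimated. I did not measure the coupler's own angle on the nipple.
- **Nose depth:** the two estimates disagree. The arm's travel gives about 12 mm in, while the force gives nearer 15 mm. Both are above 8 mm, and no sharp rise in force showed it had bottomed out.

**Not checked:** I did not measure how far the nipple or the bystanders moved. In the last pictures the bearing block looked in place.

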